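# Tighten the vial clamp until its ratchet knob slips

## Robot

A 6-joint arm with a two-finger parallel gripper is mounted at the origin on a cart in front of the work surface, level with it; the furniture and walls round the work are solid. World frame = base frame: x ahead of the robot, y to its left, z up, the work surface at z = 0. Lengths are in m, angles in rad, forces in N, time in s.
With the tool pointing down it reaches from about 0.275 to 0.725 m from the base axis. Payload 5.6 kg.
Tool frame: the origin (TCP) lies midway between the tips of the shut fingers; the grasp point (between the pads) lies 19 mm behind it; z points along the fingers, y is the line along which they close (so a half turn about z gives the same grasp; the last joint's range is limited). The gripper opens to 85 mm and grips with 20 to 120 N. Pads are 22 mm wide; open, the fingers measure 114 mm over their backs; the gripper's body (76 mm by 85 mm) begins 54 mm behind the grasp point. The pads swing forward as they close: fully open they stand 13 mm farther back than shut.
Start: joints at [-0.905, 0.255, 0.108, 0, -1.424, -0.285], TCP at [0.204, -0.511, 0.231] pointing down, gripper open.
Joint ranges: [-2.95, 2.95], [-1.21, 1.97], [-1.09, 1.5], [-2.87, 1.71], [-2.94, -0.07], [-3.05, 3.05]. Speed limits (rad/s): [2.57, 2.57, 3.14, 3.14, 3.14, 3.14].

## Interface

Orientations are given as a unit quaternion [w, x, y, z].
In Python, from plant import * gives the robot as it stands. The module is installed in compiled form; this text tells all that it offers.
- The arm moves only by the tool carry_out, never from a script. Its argument "moves" is a list that holds one entry, the list of rows, each a list of 6 numbers: the shift along the tool's x, y, z in m, then the turn, a rotation vector about the tool's x, y, z in degrees. A call has 1 to 20 rows; each row shifts and turns the commanded pose from where the row before left it, along the tool's axes as they then stand; what a row does not reach is not made up. A row lasts 1/12 s, in which the tool goes at most 41.7 mm and 7.16 degrees, less where a joint would pass 70% of its speed; a pose out of reach is approached as far as the arm can. A call is refused whole if a number of a shift passes 0.0417 or a number of a turn 7.16, either way. A call with a gripper value outside its range is refused whole. "gripper" is the closure, from 0 (fully open) to 1 (shut), set as the call begins (left out, the last holds). The fingers move at their own pace and stop on an object; "newtons" is the grip in N (left out, the last holds). Time passes only in rows, so rows that do not move let the fingers close. It gives the time, the measured TCP pose, the force, the opening and the grip force at its end, in the units of the state.
- get_obs(): the state, without advancing time (a new reading comes with each control period).
- snapshot(name): name is "scene" or "top" or "wrist"; returns the picture (400x640x3 uint8, blue, green, red); there is no depth.
- camera_model(name): a dict with "fx", "fy", "cx", "cy" (pixels), "dist_coeffs" ([k1, k2, p1, p2, k3] as OpenCV has them; the pictures are not rectified), "R" (3x3) and "t" (3): a world point X has camera coordinates R X + t; the wrist camera has in their place "hand_eye" (4x4, takes a point from camera to tool coordinates, whose origin is the TCP and whose axes are the flange's). Camera axes: x right, y down, z forward; pixel columns grow to the right and rows downward; lengths in m; the calibration is good to about 2 mm. A picture is of the moment at which its call begins: read the wrist's pose just before it. camera_model takes no time and is no camera call.
- close_job(): hands the job in; it is judged then, once.
The state is a dict: "t": time; "q": joint angles; "dq": joint speeds; "joint_torque": joint torques, N m; "tool_pos": TCP position; "orientation": TCP orientation; "contact_force": force on the tool from outside, world axes, zero at the start; "ft_torque": the same for the moment, N m; "finger_gap": finger opening in m; "grip_force": force on a finger pad.
Only numpy, scipy, OpenCV 4.12 (cv2) and the standard library are available. Lean on these libraries where they do the work, as an engineer would, in place of code of your own. Each camera call takes 0.05 s, during which the arm holds its last target. There are 200 camera calls.

## Task

Two small hold-down clamps stand on the bench. Turn the orange knob of the clamp that holds the brown vial clockwise until its foot is down on the vial cap and the ratchet knob has slipped by at least a click, then let go with the foot still tight. Do not turn the blue knob of the clamp with the clear vial.

Things in the scene. Friction and masses are not known exactly. Their poses are not given: they have to be found in the camera images.
- brown_grip (a point): Orange T-bar knob on the fixed clamp with the brown vial; point on its vertical axis, 165 mm above bench. Bar 46 long, 12 thick, 28 tall (149-177 mm up), on a black hub 34 wide (142-152 mm up). Below: bridge 26 x 90 mm, top at 138; nuts to 142, 35 mm off axis; base 84 x 92. Local x along the bar to its white-line end, y across it (pinch the long faces), z up; frame turns with the knob.
- brown_screw (a joint): Screw angle of the brown vial's clamp, rad; grows as the orange knob turns clockwise from above. 0 = backed out, 1.6 = foot seated on the cap (hard stop). Starts at 0.8 to 1.3, so 0.3 to 0.8 rad remains. Turns easily (0.04 N m), stays where left, lowers the foot 3 mm per rad; the knob keeps its height.
- brown_knob (a joint): Slip of the orange knob on its screw, rad, 0 at start, grows clockwise. Both turn together until the screw is at its stop, then the knob slips at 0.15 N m with steady resistance, a click per 0.15 rad. More clockwise slip is harmless; turning back anticlockwise loosens the screw. Total knob turning = screw + slip.
- clear_bar_end (a point): White-line end of the blue T-bar knob on the other, equally built clamp, which holds the clear vial: 23 mm from that knob's vertical axis along local x, 165 mm above the bench. To be left unturned.

How it is judged:
At the end, for the whole second after the job is handed in: The brown vial's clamp screw is at its stop (within 0.15 rad of 1.6), its orange knob has slipped clockwise by at least one click (0.15 rad), and the blue knob's bar end is within 6 mm of where it started (value of joint brown_screw above 1.45 rad and value of joint brown_knob above 0.15 rad and distance of clear_bar_end from where it was at the start of the episode below 0.006 m); the robot touches nothing.
It fails at once if the blue knob of the clear vial's clamp is turned (its bar end moves more than 6 mm) (distance of clear_bar_end from where it was at the start of the episode above 0.006 m).
It also fails if it takes over 29 s, if anything falls off the work surface, if the arm or the gripper's body presses on something with over 40 N, if the wrist force passes 120 N, or if a joint passes its speed limit or range.

## Working session

There is one attempt and no reset: what is moved stays moved. The work goes in short steps, Python scripts to look and compute and a tool call to move; the robot and the scene stay as the last step left them, time stands still between calls to the robot, and variables do not carry over. Pictures are saved under pics/ and viewed, at most 10 in all, crops included, and the job is handed in when it is done.

Besides the shell and the picture viewer there is one more tool, called by a JSON object that holds its "fn" and its "kwargs". carry_out: Moves the arm, as the interface text tells. Its arguments: {"type":"object","properties":{"moves":{"type":"array","items":{"type":"array","items":{"type":"array","items":{"type":"number"}}}},"gripper":{"type":"number"},"newtons":{"type":"number"}},"required":["moves"]}

```bash
mkdir -p pics; cat > h.py <<'E'
from plant import *
import numpy as np, cv2
from scipy.spatial.transform import Rotation as Ro
def pose():
    o=get_obs(); q=o["orientation"]; return np.array(o["tool_pos"]),Ro.from_quat([q[1],q[2],q[3],q[0]]).as_matrix(),o
def cast(name,px,z,P=None):
    m=camera_model(name);K=np.array([[m["fx"],0,m["cx"]],[0,m["fy"],m["cy"]],[0,0,1.]])
    u=cv2.undistortPoints(np.array(px,float).reshape(-1,1,2),K,np.array(m["dist_coeffs"],float)).reshape(-1,2)
    d=np.c_[u,np.ones(len(u))]
    if name=="wrist":
        p,R,_=P;H=np.array(m["hand_eye"]);c=R@H[:3,3]+p;d=d@(R@H[:3,:3]).T
    else:
        R=np.array(m["R"]);c=-R.T@np.array(m["t"]);d=d@R
    return c+d*((z-c[2])/d[:,2])[:,None]
E
python3 - <<'E'
from h import *
p,R,o=pose();print(p,R.round(3),o["t"])
a=snapshot("top");b=snapshot("scene")
cv2.imwrite("pics/top.png",a);cv2.imwrite("pics/scene.png",b)
for n in("top","scene"):
    m=camera_model(n);Rr=np.array(m["R"]);print(n,-Rr.T@np.array(m["t"]),Rr.round(2).tolist())
E
```

```text
[ 0.20428165 -0.51010648  0.2304017 ] [[-0.928 -0.372 -0.001]
 [-0.372  0.928  0.002]
 [ 0.     0.002 -1.   ]] 0.0
top [ 0.39736127 -0.00685459  1.19344161] [[0.01, -1.0, 0.01], [-1.0, -0.01, -0.09], [0.09, -0.01, -1.0]]
scene [-0.1051238   0.86845105  0.644993  ] [[-0.83, -0.55, -0.0], [-0.21, 0.32, -0.93], [0.51, -0.77, -0.38]]
```

View pics/top.png

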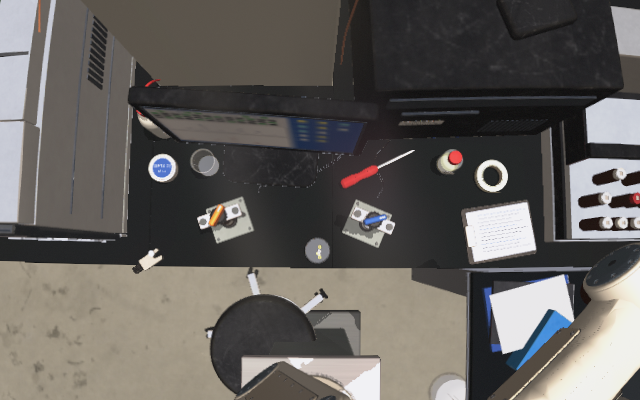

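View pics/scene.png

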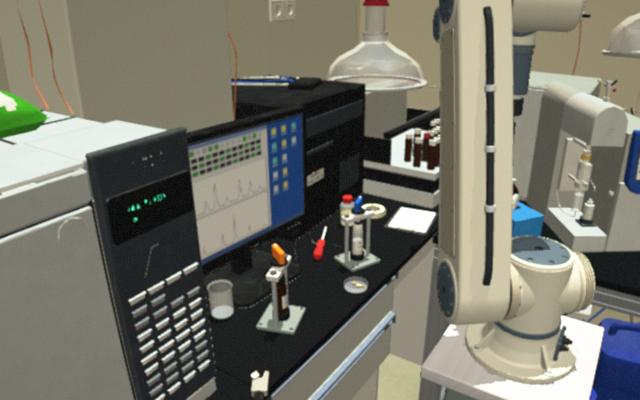

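The top view shows the orange knob at about (215,215) and the blue knob at about (375,220). A monitor stands behind them. Next I measure the orange knob.

```bash
python3 - <<'E'
from h import *
for n in("top","scene"):
    a=cv2.imread(f"pics/{n}.png");h=cv2.cvtColor(a,cv2.COLOR_BGR2HSV)
    m=cv2.inRange(h,(5,150,90),(20,255,255))
    k,l,s,c=cv2.connectedComponentsWithStats(m)
    for i in range(1,k):
        if s[i,4]>30:
            print(n,s[i],c[i]);ys,xs=np.where(l==i)
            r=cv2.minAreaRect(np.c_[xs,ys].astype(np.float32));B=cv2.boxPoints(r);print(r)
            if n=="top": print(cast(n,np.r_[B,[c[i]]],.177).round(4))
a=cv2.imread("pics/top.png")
c=np.hstack([cv2.resize(a[185:255,185:265],None,fx=5,fy=5,interpolation=2),cv2.resize(cv2.imread("pics/scene.png")[230:340,250:310],(191,350),interpolation=2)])
cv2.imwrite("pics/c1.png",c)
print(cast("top",[(203,222),(240,210)],.138))
print("mon",cast("top",[(150,140),(365,152)],.3), cast("top",[(375,220)],.17))
E
```

```text
top [209 206  15  20 108] [215.76851852 216.32407407]
((215.90003967285156, 215.2000274658203), (7.155416965484619, 21.913463592529297), 26.56505012512207)
[[0.4473 0.2042 0.177 ]
 [0.4862 0.1856 0.177 ]
 [0.48   0.1727 0.177 ]
 [0.4411 0.1913 0.177 ]
 [0.4614 0.1887 0.177 ]]
scene [271 244  14  21 190] [278.11578947 254.        ]
((277.5, 254.0), (20.0, 13.0), 90.0)
[[0.45195314 0.22238157 0.138     ]
 [0.47727016 0.14643424 0.138     ]]
mon [[ 0.58839898  0.28779949  0.3       ]
 [ 0.56863193 -0.09362075  0.3       ]] [[ 0.45715645 -0.12597347  0.17      ]]
```

View pics/c1.png

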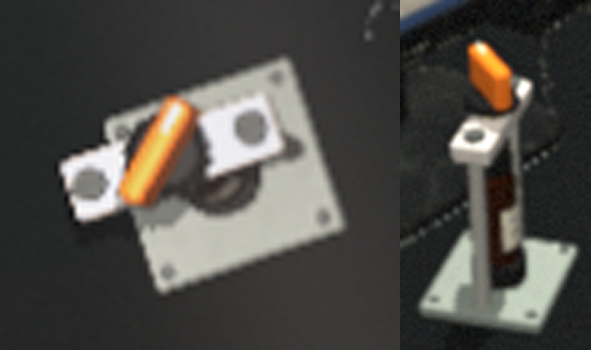

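The crop shows the orange bar tilted to about -26° in world yaw, with its white-line end pointing away from the robot. I'll rotate the tool and rise first, then move across.

{"fn": "carry_out", "kwargs": {"moves": [[[0,0,-0.003,0,0,-6.6],[0,0,-0.003,0,0,-6.6],[0,0,-0.003,0,0,-6.6],[0,0,-0.003,0,0,-6.6],[0,0,-0.003,0,0,-6.6],[0,0,-0.003,0,0,-6.6],[0,0,-0.003,0,0,-6.6],[0,0,-0.003,0,0,-6.6],[0,0,-0.003,0,0,-6.6],[0,0,-0.003,0,0,-6.6],[0,0,-0.003,0,0,-6.6],[0,0,-0.003,0,0,-6.6],[0,0,-0.003,0,0,-6.6],[0,0,-0.003,0,0,-6.6],[0,0,-0.003,0,0,-6.6],[0,0,-0.003,0,0,-6.6],[0,0,-0.003,0,0,-6.6],[0,0,-0.003,0,0,-6.6],[0,0,-0.003,0,0,-6.6],[0,0,-0.003,0,0,-6.6]]], "gripper": 0}}

```text
t: 1.77
tool_pos: [0.2044, -0.5103, 0.2909]
orientation: [-0.0, 0.975, -0.224, -0.0]
contact_force: [0.6, -0.4, -0.2]
finger_gap: 0.0854
grip_force: 0.0
```

```bash
python3 - <<'E'
from h import *
p,R,o=pose();print(p,o["t"],o["q"],R.round(3));print(R.T@(np.array([.4636,.187,.28])-p)/20)
print(camera_model("wrist")["hand_eye"])
E
```

```text
[ 0.204381   -0.51034459  0.29086901] 1.7667 [-9.05389958e-01  2.46934013e-01  2.46703544e-01 -2.86133750e-04
 -1.57173834e+00  2.02490708e+00] [[ 0.9   -0.436 -0.   ]
 [-0.436 -0.9    0.001]
 [-0.001 -0.001 -1.   ]]
[-0.00354224 -0.03702873  0.0005753 ]
[[-5.62712983e-04 -9.45313605e-01 -3.26162338e-01  8.36524103e-02]
 [ 9.99999784e-01 -4.21140831e-04 -5.04664960e-04 -3.60921667e-04]
 [ 3.39706375e-04 -3.26162551e-01  9.45313638e-01 -1.42807863e-01]
 [ 0.00000000e+00  0.00000000e+00  0.00000000e+00  1.00000000e+00]]
```

{"fn": "carry_out", "kwargs": {"moves": [[[-0.0035,-0.037,0,0,0,0],[-0.0035,-0.037,0,0,0,0],[-0.0035,-0.037,0,0,0,0],[-0.0035,-0.037,0,0,0,0],[-0.0035,-0.037,0,0,0,0],[-0.0035,-0.037,0,0,0,0],[-0.0035,-0.037,0,0,0,0],[-0.0035,-0.037,0,0,0,0],[-0.0035,-0.037,0,0,0,0],[-0.0035,-0.037,0,0,0,0],[-0.0035,-0.037,0,0,0,0],[-0.0035,-0.037,0,0,0,0],[-0.0035,-0.037,0,0,0,0],[-0.0035,-0.037,0,0,0,0],[-0.0035,-0.037,0,0,0,0],[-0.0035,-0.037,0,0,0,0],[-0.0035,-0.037,0,0,0,0],[-0.0035,-0.037,0,0,0,0],[-0.0035,-0.037,0,0,0,0],[0,0,0,0,0,0]]]}}

```text
t: 3.43
tool_pos: [0.4558, 0.1543, 0.289]
orientation: [0.001, 0.974, -0.225, -0.001]
contact_force: [-1.1, -0.6, 0.1]
finger_gap: 0.0855
grip_force: 0.0
```

```bash
python3 - <<'E'
from h import *
P=pose();p,R,o=P;print(p,o["t"],o["q"])
a=snapshot("wrist");cv2.imwrite("pics/w1.png",a)
m=cv2.inRange(cv2.cvtColor(a,cv2.COLOR_BGR2HSV),(5,150,90),(20,255,255))
k,l,s,c=cv2.connectedComponentsWithStats(m)
for i in range(1,k):
    if s[i,4]>100:
        ys,xs=np.where(l==i);r=cv2.minAreaRect(np.c_[xs,ys].astype(np.float32));print(s[i],c[i],r)
E
```

```text
[0.45584723 0.15425672 0.28897833] 3.4333 [ 6.51853236e-01  1.08782140e-01  7.24973294e-02 -1.33551662e-03
 -1.53754308e+00  4.65437020e-01]
[276 173  17  55 694] [284.45677233 201.78097983] ((284.0, 200.0), (54.0, 16.0), 90.0)
```

View pics/w1.png

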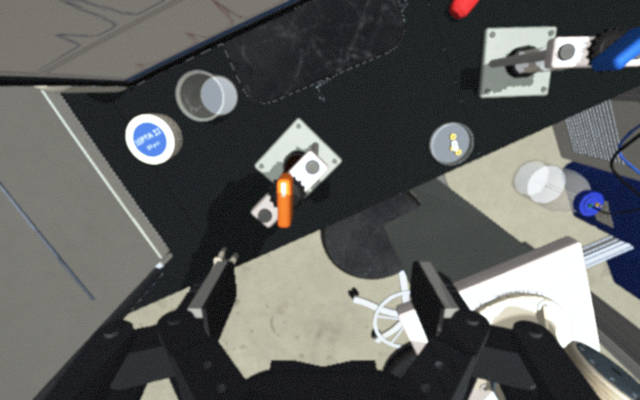

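The orange bar is at (285,173–228) and stands upright in the image, so its yaw already matches the tool. The blue clamp is far to the right. Next I work out the axis position.

```bash
python3 - <<'E'
from h import *
P=pose();p,R,o=P
X=cast("wrist",[(284,228),(284.5,176),(284.5,174)],.177,P);print(X, (X-p)@R)
a=cv2.imread("pics/w1.png")
m=cv2.inRange(cv2.cvtColor(a,cv2.COLOR_BGR2HSV),(5,120,80),(22,255,255))
for r in range(170,232,4):
    x=np.where(m[r,260:310])[0]; print(r,(x.min()+260,x.max()+260) if len(x) else None,end=" ")
n=cast("wrist",[(264,212),(312,166)],.142,P);print("\nnuts",n,n.mean(0),np.linalg.norm(n[0]-n[1]))
cv2.imwrite("pics/w1c.png",cv2.resize(a[140:240,240:350],None,fx=5,fy=5,interpolation=2))
E
```

```text
[[0.44210898 0.19750984 0.177     ]
 [0.48445105 0.1741426  0.177     ]
 [0.48599243 0.17331251 0.177     ]] [[-0.03134617 -0.03540103  0.11245666]
 [ 0.01695412 -0.0329616   0.11235949]
 [ 0.01870339 -0.03289127  0.11235593]]
170 None 174 (np.int64(282), np.int64(289)) 178 (np.int64(279), np.int64(292)) 182 (np.int64(276), np.int64(293)) 186 (np.int64(276), np.int64(292)) 190 (np.int64(276), np.int64(292)) 194 (np.int64(276), np.int64(292)) 198 (np.int64(276), np.int64(292)) 202 (np.int64(276), np.int64(292)) 206 (np.int64(277), np.int64(292)) 210 (np.int64(278), np.int64(292)) 214 (np.int64(278), np.int64(292)) 218 (np.int64(278), np.int64(291)) 222 (np.int64(277), np.int64(291)) 226 (np.int64(278), np.int64(289)) 230 None 
nuts [[0.45427084 0.21842129 0.142     ]
 [0.47519905 0.15383474 0.142     ]] [0.46473495 0.18612801 0.142     ] 0.0678926511082341
```

View pics/w1c.png

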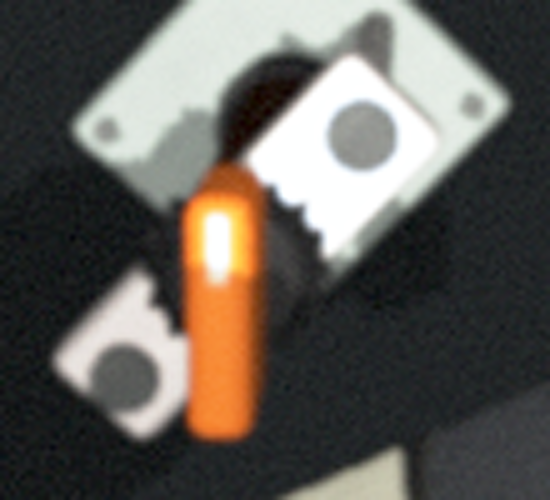

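The top face runs from row 178 to 228, and with the nuts this puts the axis at about (0.464, 0.186). The bar needs about 3° more clockwise. I'll align and descend with the tip above the hub, at TCP z ≈ 0.157.

{"fn": "carry_out", "kwargs": {"moves": [[[-0.0016,-0.008,0,0,0,1],[-0.0016,-0.008,0,0,0,1],[-0.0016,-0.008,0,0,0,0.5],[-0.0016,-0.008,0,0,0,0.5],[0,0,0.015,0,0,0],[0,0,0.015,0,0,0],[0,0,0.015,0,0,0],[0,0,0.015,0,0,0],[0,0,0.015,0,0,0],[0,0,0.015,0,0,0],[0,0,0.012,0,0,0],[0,0,0.01,0,0,0],[0,0,0.01,0,0,0],[0,0,0.01,0,0,0],[0,0,0,0,0,0],[0,0,0,0,0,0]]]}}

```text
t: 4.82
tool_pos: [0.464, 0.1808, 0.1591]
orientation: [0.0, 0.968, -0.252, -0.0]
contact_force: [-0.0, -0.4, 0.7]
finger_gap: 0.0854
grip_force: 0.0
```

```bash
python3 - <<'E'
from h import *
P=pose();p,R,o=P;print(p,o["t"],o["q"],R.round(3)[:,0])
a=snapshot("wrist");cv2.imwrite("pics/w2.png",a)
E
```

```text
[0.46400725 0.18077178 0.15906271] 4.8167 [ 6.86899444e-01  1.88545146e-01 -1.64395300e-01  2.09666893e-04
 -1.21865102e+00  3.74508334e-01] [ 0.873 -0.488 -0.   ]
```

View pics/w2.png

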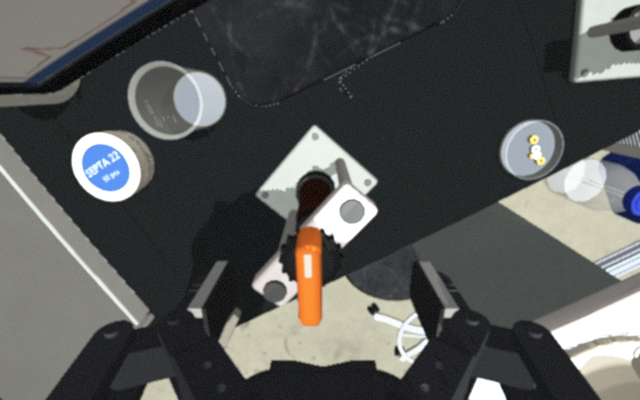

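The bar is at about col 310, rows 250–325, between the fingers but slightly left of centre. I compute the residual.

```bash
python3 - <<'E'
from h import *
P=pose();p,R,o=P
a=cv2.imread("pics/w2.png")
m=cv2.inRange(cv2.cvtColor(a,cv2.COLOR_BGR2HSV),(5,120,80),(22,255,255))
for r in range(226,330,8):
    x=np.where(m[r,280:345])[0]; print(r,(x.min()+280,x.max()+280) if len(x) else None,end=" ")
X=cast("wrist",[(310.5,250),(310.5,325)],.177,P);print(X,((X-p)@R))
n=cast("wrist",[(275,292),(352,211)],.142,P);print(n.mean(0),(n.mean(0)-p)@R)
E
```

```text
226 None 234 (np.int64(298), np.int64(321)) 242 (np.int64(296), np.int64(321)) 250 (np.int64(295), np.int64(321)) 258 (np.int64(295), np.int64(321)) 266 (np.int64(295), np.int64(321)) 274 (np.int64(295), np.int64(322)) 282 (np.int64(297), np.int64(322)) 290 (np.int64(298), np.int64(320)) 298 (np.int64(298), np.int64(321)) 306 (np.int64(299), np.int64(320)) 314 (np.int64(299), np.int64(321)) 322 (np.int64(301), np.int64(319)) [[0.4813781  0.17833753 0.177     ]
 [0.44466419 0.19953194 0.177     ]] [[ 0.01617199 -0.00596011 -0.01732592]
 [-0.02621602 -0.00656913 -0.01734786]]
[0.46338479 0.18954139 0.142     ] [-0.00501848 -0.00696212  0.01766331]
```

{"fn": "carry_out", "kwargs": {"moves": [[[-0.0022,-0.0032,0,0,0,0],[-0.0022,-0.0032,0,0,0,0],[0,0,0,0,0,0],[0,0,0,0,0,0]]]}}

```text
t: 5.2
tool_pos: [0.4635, 0.1891, 0.1596]
orientation: [-0.0, 0.968, -0.252, 0.0]
contact_force: [0.6, 0.8, -1.3]
finger_gap: 0.0852
grip_force: 0.0
```

{"fn": "carry_out", "kwargs": {"moves": [[[0,0,0,0,0,0],[0,0,0,0,0,0],[0,0,0,0,0,0],[0,0,0,0,0,0],[0,0,0,0,0,0],[0,0,0,0,0,0],[0,0,0,0,0,0],[0,0,0,0,0,0],[0,0,0,0,0,0],[0,0,0,0,0,0],[0,0,0,0,0,0],[0,0,0,0,0,0]]], "gripper": 1, "newtons": 50}}

```text
t: 6.2
tool_pos: [0.4635, 0.1888, 0.1595]
orientation: [-0.0, 0.968, -0.252, 0.0]
contact_force: [0.6, 1.0, 2.9]
finger_gap: 0.0107
grip_force: 53.1
```

```bash
python3 - <<'E'
from h import *
P=pose();p,R,o=P;print(p,o["t"],o["q"][5],o["contact_force"],o["ft_torque"],o["finger_gap"],o["grip_force"])
E
```

```text
[0.46350828 0.18882695 0.1594722 ] 6.2 0.36097819001945375 [0.5944058  0.96751077 2.86620147] [ 0.32175085 -0.02185199  0.03295709] 0.010734492528973889 53.09038996696472
```

Gripped with low side force. Now I turn clockwise (+z of the tool).

{"fn": "carry_out", "kwargs": {"moves": [[[0,0,0,0,0,4],[0,0,0,0,0,4],[0,0,0,0,0,4],[0,0,0,0,0,4],[0,0,0,0,0,4],[0,0,0,0,0,0]]]}}

```text
t: 6.7
tool_pos: [0.4634, 0.1888, 0.1595]
orientation: [-0.0, 0.909, -0.417, 0.0]
contact_force: [-0.3, 0.7, 2.1]
finger_gap: 0.0104
grip_force: 53.2
```

```bash
python3 - <<'E'
from h import *
P=pose();p,R,o=P;print(p,o["t"],o["q"][5],o["contact_force"],o["ft_torque"],o["finger_gap"],o["grip_force"],np.degrees(np.arctan2(R[1,0],R[0,0])))
E
```

```text
[0.46344742 0.18875049 0.15945392] 6.7 0.009463993447201734 [-0.2718816   0.65908381  2.07778892] [ 0.2029934   0.09641407 -0.0002346 ] 0.010441605977548642 53.16209435462952 -49.32291516415353
```

Smooth, with low forces. Continuing.

{"fn": "carry_out", "kwargs": {"moves": [[[0,0,0,0,0,4],[0,0,0,0,0,4],[0,0,0,0,0,4],[0,0,0,0,0,4],[0,0,0,0,0,4],[0,0,0,0,0,4],[0,0,0,0,0,4],[0,0,0,0,0,4],[0,0,0,0,0,4]]]}}

```text
t: 7.45
tool_pos: [0.4633, 0.1887, 0.1594]
orientation: [0.0, 0.736, -0.677, -0.0]
contact_force: [-0.4, 0.8, 2.5]
finger_gap: 0.0113
grip_force: 53.3
```

```bash
python3 - <<'E'
from h import *
P=pose();p,R,o=P;print(p,o["t"],o["q"],o["contact_force"],o["ft_torque"],o["finger_gap"],o["grip_force"],np.degrees(np.arctan2(R[1,0],R[0,0])))
E
```

```text
[0.46328049 0.18870245 0.15942805] 7.45 [ 7.00555302e-01  1.92177849e-01 -1.58748016e-01 -2.90059504e-05
 -1.21989137e+00 -6.17157751e-01] [-0.36080551  0.8126605   2.4731113 ] [0.28731166 0.34597641 0.12368725] 0.011252534544269024 53.2633513212204 -85.22224363209915
```

{"fn": "carry_out", "kwargs": {"moves": [[[0,0,0,0,0,4],[0,0,0,0,0,4],[0,0,0,0,0,4],[0,0,0,0,0,4],[0,0,0,0,0,4],[0,0,0,0,0,4],[0,0,0,0,0,4]]]}}

```text
t: 8.03
tool_pos: [0.4631, 0.1887, 0.1594]
orientation: [-0.0, -0.55, 0.835, 0.0]
contact_force: [-1.1, 1.1, 3.5]
finger_gap: 0.0108
grip_force: 53.3
```

```bash
python3 - <<'E'
from h import *
P=pose();p,R,o=P;print(p,o["t"],o["q"],o["contact_force"],o["ft_torque"],o["finger_gap"],o["grip_force"],np.degrees(np.arctan2(R[1,0],R[0,0])))
a=snapshot("wrist");cv2.imwrite("pics/w3.png",a)
E
```

```text
[0.463141   0.18874379 0.15942851] 8.0333 [ 7.00676195e-01  1.92079871e-01 -1.58798157e-01 -2.17240697e-04
 -1.22006394e+00 -1.10582319e+00] [-1.10746741  1.07956637  3.50156502] [0.35601376 0.49262081 0.10487047] 0.010809225989347145 53.306549191474915 -113.21748988613594
```

View pics/w3.png

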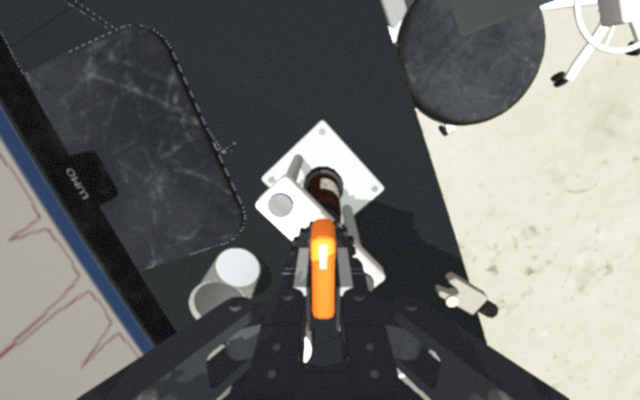

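The picture shows the bar at (322,220–318), still square between the pads after 84° (1.47 rad). The torque stepped up to about 0.12 N m, so the screw is seated and the knob has slipped. I'll release and lift away.

{"fn": "carry_out", "kwargs": {"moves": [[[0,0,0,0,0,0],[0,0,0,0,0,0],[0,0,0,0,0,0],[0,0,0,0,0,0],[0,0,0,0,0,0],[0,0,0,0,0,0],[0,0,0,0,0,0],[0,0,0,0,0,0],[0,0,0,0,0,0],[0,0,-0.01,0,0,0],[0,0,-0.015,0,0,0],[0,0,-0.015,0,0,0],[0,0,-0.015,0,0,0],[0,0,-0.015,0,0,0],[0,0,-0.015,0,0,0],[0,0,-0.015,0,0,0],[0,0,-0.01,0,0,0],[0,0,-0.005,0,0,0],[0,0,0,0,0,0],[0,0,0,0,0,0]]], "gripper": 0}}

```text
t: 9.75
tool_pos: [0.4632, 0.1887, 0.2739]
orientation: [-0.0, -0.551, 0.835, 0.0]
contact_force: [-0.3, -0.3, -0.4]
finger_gap: 0.0851
grip_force: 0.0
```

```bash
python3 - <<'E'
from h import *
P=pose();p,R,o=P;print(p,o["t"],o["contact_force"],o["finger_gap"])
a=snapshot("wrist");cv2.imwrite("pics/w4.png",a)
E
```

```text
[0.46315034 0.18871973 0.27388897] 9.75 [-0.27846055 -0.26436438 -0.35852119] 0.0851021267389453
```

View pics/w4.png

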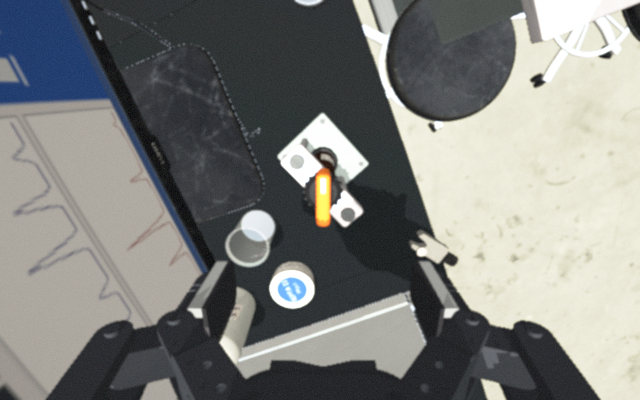

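The gripper is clear, and the bar at (323,168–226) is still aligned with the tool, so it did not turn back.

```bash
python3 -c "
from plant import *
print(close_job())"
```

```text
the job is handed in; nothing more can be done
None
```

I turned the orange knob 84° (1.47 rad) clockwise; the torque step showed the foot seated and the ratchet slipping. I released it with no turn-back seen, never went near the blue knob, and handed the job in at about 10 s; no verdict was shown.

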